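# Seat the cover plate of a candle mould on its dowels

### The arm

A 6-joint arm with a two-finger parallel gripper is mounted at the origin on a cart in front of the work surface, level with it; the furniture and walls round the work are solid. World frame = base frame: x ahead of the robot, y to its left, z up, the work surface at z = 0. Lengths are in m, angles in degrees, forces in N, time in s.
With the tool pointing down it reaches from about 0.375 to 0.975 m from the base axis. Payload 3.8 kg.
Tool frame: the origin (TCP) lies at the very end of the fingers, on their centre line; the grasp point (between the pads) lies 19 mm behind it; x points along the fingers, z is the direction in which the jaws open and shut, and the axes are right-handed (so a half turn about x gives the same grasp; the last joint's range is limited). The gripper opens to 85 mm and grips with 20 to 120 N. Pads are 22 mm wide; open, the fingers measure 114 mm over their backs; the gripper's body (76 mm by 85 mm) begins 54 mm behind the grasp point. The pads swing forward as they close: fully open they stand 13 mm farther back than shut.
Start: joints at [-2.114, 15.12, 91.902, -0, 72.978, -2.114], TCP at [0.675, -0, 0.231] pointing down, gripper open.
Joint ranges: [-150.88, 150.88], [-54.13, 125.18], [17.81, 147.31], [-75.09, 255.09], [0, 152.58], [-146.25, 146.25]. Speed limits (degrees/s): [147.25, 147.25, 180, 180, 180, 180].

### API

Orientations are given as [roll, pitch, yaw] about the fixed x, y, z axes, in that order (R = Rz(yaw) Ry(pitch) Rx(roll)).
In Python, from plant import arm gives the robot as it stands. The module is installed in compiled form; this text tells all that it offers.
- The arm moves only by the tool arm_command, never from a script. Its argument "targets" is a list of rows, each an object with "dp": the shift along the tool's x, y, z in units of 40 mm (1.0 is 40 mm), a list of three; "turn": the turn, a rotation vector about the tool's x, y, z in units of 6 degrees (1.0 is 6 degrees), a list of three; "jaw": the gripper command: -1 is fully open, 1 is shut, values between are in proportion. In form: [{"dp": [dx, dy, dz], "turn": [ax, ay, az], "jaw": jaw}, ...]. A call has 1 to 8 rows; each row is the pose to reach, as a shift and turn from the pose measured when the call began, along the tool's axes at that moment; what a row does not reach only later rows make up. A row lasts 1/10 s, in which the tool goes at most 50 mm and 8.59 degrees, less where a joint would pass 70% of its speed; a pose out of reach is approached as far as the arm can. A call with a gripper value outside its range is refused whole. The fingers move at their own pace and stop on an object; "newtons" is the grip in N (left out, the last holds). Time passes only in rows, so rows that repeat a pose let the fingers close. It gives the time, the measured TCP pose, the force and the opening at its end, in the units of the state.
- arm.get_state(): the state, without advancing time (a new reading comes with each control period).
- arm.snapshot(name): name is "scene" or "side" or "wrist"; returns a dict with "img" (420x560x3 uint8, red, green, blue), "vertical_fov" (degrees; the focal length in pixels is half the picture's height over the tangent of half this angle, whatever the lens; pixels are square), "cx", "cy" (the principal point, pixels), "k1" (the pictures are not rectified: a ray, as slopes to the right and down, at radius r is drawn at 1 + k1 r^2 times it, then the intrinsics apply), "rvec" (rotation vector, rad) and "tvec" (3), from world to camera coordinates, as OpenCV has them. Camera axes: x right, y down, z forward; pixel columns grow to the right and rows downward; lengths in m; the calibration is good to about 2 mm. A picture is of the moment at which its call begins. There is no depth.
- arm.close_job(): hands the job in, once; it reports no verdict.
Trained networks look in the newest picture that a camera, given by its name, has taken for a name from the list of things; names that differ only in an ending like _2 or _b are one class to them, and where a whole thing is asked for, a point or a joint stands for the part that bears it (a point fixed in the world has none). Each returns a list of dicts, best first, with "conf" (0 to 1); they miss things now and then, are a little off and sometimes report something else, mostly with a low value. They report only what shows in the picture. A call takes as long as a camera call.
- arm.masks_of(thing, camera): "mask" (420x560 bool, what is visible of it) and "at" ([row, column] in pixels, amid what is visible of it).
- arm.mark_of(thing, camera): "at" ([row, column] in pixels: a listed point, or the origin of a listed thing).
The state is a dict: "time_s": time; "joint_pos": joint angles; "joint_vel": joint speeds; "joint_efforts": joint torques, N m; "ee_pos": TCP position; "eef_rot": TCP orientation; "force": force on the tool from outside, world axes, zero at the start; "ft_torque": the same for the moment, N m; "opening": finger opening in m.
Only numpy, scipy, OpenCV 4.12 (cv2) and the standard library are available. Lean on these libraries where they do the work, as an engineer would, in place of code of your own. Each camera call takes 0.05 s, during which the arm holds its last target. There are 200 camera calls.

### The job

The loose cover plate of the candle mould is riding up on the two locating pins of the mould block. Nudge it sideways with the fingertips until both its locating holes drop over the pins and the plate lies flat on the block. Only push it, do not lift it off the mould or carry it, and leave the other things on the table where they stand.

Things in the scene. Friction and masses are not known exactly. Their poses are not given: they have to be found in the camera images.
- mould: Candle mould fixed to the table: aluminium block 110 (x) x 170 (y) mm, flat top 40 mm above the table, with three round cavities, on a dark steel foot 126 x 216 x 8 mm. Origin: centre of the underside, on the table. x points roughly away from the robot, y left, z up. Two upright steel pins stand on its top, on the far side.
- plate: Loose steel cover plate 130 (x) x 190 (y) x 8 mm, about 0.5 kg. Origin: centre of its underside. Fully home, that lies 40 mm straight above the mould's origin, axes parallel, the plate overhanging the block 10 mm all round. At first it lies 20-32 mm short (towards the mould's -x), up to 10 mm off sideways, twisted up to 0.08 rad, far part riding on the pin tips: slope 0.15 rad, near side low.
- pin_left (a point): Foot of the left locating pin, at the level of the block's top, at x = 25, y = 70 mm in the mould's frame. The pin is 10 mm in diameter for 8 mm, then tapers to 5 mm at its tip 12 mm above the block (4 mm above the plate once that is seated).
- pin_right (a point): Foot of the right locating pin, the same, at x = 25, y = -70 mm in the mould's frame.
- hole_left (a point): Centre of the left locating hole (14 mm diameter, at x = 25, y = 70 mm of the plate) on the plate's underside; it belongs over the left pin. The plate's three larger holes, 24 mm, in a row at x = -20 mm, are pour holes.
- hole_right (a point): Centre of the right locating hole (14 mm diameter, at x = 25, y = -70 mm of the plate) on the plate's underside; it belongs over the right pin.
- jar: Bystander: candle in a glass, 69 mm wide, 82 mm tall, beyond the mould. Origin: centre of its underside.
- tape: Bystander: roll of tape lying flat, 96 mm wide, 25 mm tall, to the right of the mould. Origin: centre of its underside.
- tealight: Bystander: tealight, 39 mm wide, 22 mm tall with its wick, to the left of the mould. Origin: centre of its underside.

How it is judged (in metres and radians):
At the end, for the whole second after the job is handed in: Both locating holes are over their pins (centres within 4 mm), the plate lies flat on the block (its underside within 2 mm of the block's top, tilt under 0.025 rad) and is at rest (horizontal distance between hole_left and pin_left below 0.004 m and horizontal distance between hole_right and pin_right below 0.004 m and z of plate in the frame of mould below 0.042 m and angle between plate's own z axis and vertical below 0.025 rad and linear speed of plate below 0.01 m/s); the robot touches nothing.
It fails at once if the plate is lifted (its centre more than 20 mm above where it lies when seated) (height (world z) of plate above 0.06 m).
It fails at once if the plate is tipped up by more than 0.35 rad (angle between plate's own z axis and vertical above 0.35 rad).
It fails at once if a bystander is shifted by more than 20 mm (distance of any of jar, tape, tealight from where it was at the start of the episode above 0.02 m).
It also fails if it takes over 48 s, if anything falls off the work surface, if the arm or the gripper's body presses on something with over 40 N, if the wrist force passes 120 N, or if a joint passes its speed limit or range.

## Working session

There is one attempt and no reset: what is moved stays moved. The work goes in short steps, Python scripts to look and compute and a tool call to move; the robot and the scene stay as the last step left them, time stands still between calls to the robot, and variables do not carry over. Pictures are saved under pics/ and viewed, about 8 in all and at most 12, crops included, and the job is handed in when it is done.

Besides the shell and the picture viewer there is one more tool, called after "Emit:" as a command line: name --argument value ..., lists and objects as JSON in quotes. arm_command: Moves the arm, as the interface text tells. Its arguments: {"type":"object","properties":{"targets":{"type":"array","items":{"type":"object","properties":{"dp":{"type":"array","items":{"type":"number"}},"turn":{"type":"array","items":{"type":"number"}},"jaw":{"type":"number"}}}},"newtons":{"type":"number"}},"required":["targets"]}

```bash
mkdir -p pics; cat > h.py <<'E'
import numpy as np, cv2
from plant import arm
def snap(n):
    s=arm.snapshot(n); f=210/np.tan(np.radians(s["vertical_fov"])/2)
    s["f"]=f; s["R"]=cv2.Rodrigues(np.array(s["rvec"],float))[0]; s["t"]=np.array(s["tvec"],float); return s
def K(s): return np.array([[s["f"],0,s["cx"]],[0,s["f"],s["cy"]],[0,0,1]]), np.array([s["k1"],0,0,0.])
def proj(s,P):
    k,d=K(s); return cv2.projectPoints(np.array(P,float).reshape(-1,3),np.array(s["rvec"],float),s["t"],k,d)[0][:,0]  # col,row
def onplane(s,rc,z):
    k,d=K(s); u=cv2.undistortPoints(np.array([[[rc[1],rc[0]]]],float),k,d)[0,0]
    r=s["R"].T@np.array([u[0],u[1],1]); c=-s["R"].T@s["t"]; return c+r*(z-c[2])/r[2]
def save(s,n,crop=None):
    im=s["img"][:,:,::-1]
    if crop: r0,r1,c0,c1,k=crop; im=cv2.resize(im[r0:r1,c0:c1],None,fx=k,fy=k,interpolation=cv2.INTER_CUBIC)
    cv2.imwrite("pics/"+n+".png",im)
E
python3 - <<'E'
from h import *
ims=[]
for c in ["scene","side","wrist"]:
    s=snap(c); ims.append(s["img"]); print(c,"cam at",(-s["R"].T@s["t"]).round(3),s["f"].round(0))
    for n,z in [("mould",0),("plate",.045),("pin_left",.04),("pin_right",.04),("hole_left",.05),("hole_right",.05),("jar",0),("tape",0),("tealight",0)]:
        for d in arm.mark_of(n,c)[:2]: print(n,np.round(d["at"],1),round(d["conf"],2),onplane(s,d["at"],z).round(4))
    save(s,c+"0")
cv2.imwrite("pics/all0.png",cv2.resize(np.hstack(ims[:2])[:,:,::-1],(800,300),interpolation=cv2.INTER_AREA))
print(arm.get_state()["time_s"],arm.get_state()["ee_pos"],arm.get_state()["eef_rot"])
E
```

```text
scene cam at [0.013 0.635 0.921] 539.0
mould [235.5 294.5] 0.69 [0.5693 0.0932 0.    ]
plate [229.1 301.2] 0.73 [0.5452 0.0968 0.045 ]
pin_left [239.3 266.3] 0.57 [0.5784 0.1677 0.04  ]
hole_left [242.8 274.7] 0.76 [0.5529 0.1665 0.05  ]
hole_right [202.  310.1] 0.68 [0.586  0.0296 0.05  ]
jar [241.9 273. ] 0.63 [0.5884 0.1406 0.    ]
jar [201.2 240.1] 0.58 [0.7343 0.114  0.    ]
tape [176.8 344.6] 0.86 [ 0.6216 -0.1284  0.    ]
tealight [297.2 217.2] 0.59 [0.5575 0.3222 0.    ]
side cam at [ 0.297 -0.699  0.584] 413.0
mould [242.4 264.3] 0.65 [0.568  0.0719 0.    ]
plate [222.8 253.1] 0.94 [0.5511 0.0989 0.045 ]
pin_right [233.7 290.9] 0.86 [0.6183 0.0263 0.04  ]
hole_left [209.7 244.8] 0.82 [0.55   0.1573 0.05  ]
hole_left [232.6 289.7] 0.44 [0.6117 0.0182 0.05  ]
hole_right [234.5 278.8] 0.97 [0.5859 0.0212 0.05  ]
jar [222.7 315.6] 0.81 [0.7209 0.0997 0.    ]
tape [285.8 322.8] 0.75 [ 0.6246 -0.1226  0.    ]
tealight [197.5 231.2] 0.45 [0.5595 0.3188 0.    ]
wrist cam at [0.674 0.07  0.374] 333.0
plate [ 90.8 149.9] 0.75 [0.5443 0.093  0.045 ]
pin_left [156.4 230.6] 0.3 [0.616  0.0315 0.04  ]
pin_right [155.6 233.9] 0.67 [0.6193 0.0323 0.04  ]
hole_right [149.8 201.4] 0.97 [0.5899 0.039  0.05  ]
jar [ 71.2 345. ] 0.56 [0.7327 0.1152 0.    ]
1.5 [ 6.75020669e-01 -1.26872044e-05  2.31308631e-01] [-12.82125426  89.99560168 -12.8207431 ]
```

View pics/scene0.png

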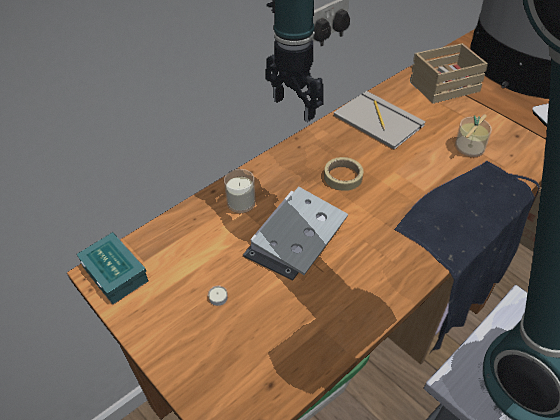

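View pics/wrist0.png

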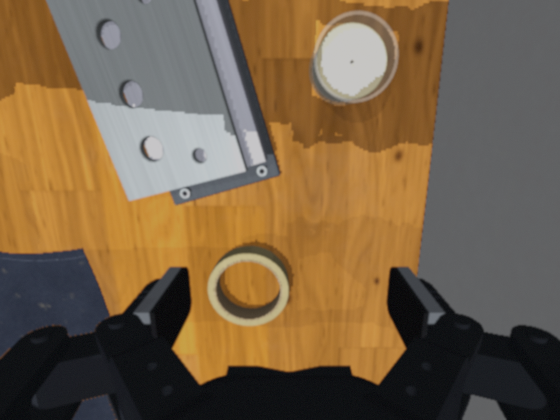

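The scene shows the plate resting askew on the mould, with the jar (240,185), tape (342,173) and tealight (217,295) close by. The wrist view shows the mould yawed about +14°, foot corner near (265,170) and the right hole at (200,155). Next I'll put the wrist camera above the mould with the jaw axis along mould y.

Emit:
arm_command --targets '[{"dp":[0,1.9,-4.4],"turn":[12.6,0,0],"jaw":-1},{"dp":[0,1.9,-4.4],"turn":[12.6,0,0],"jaw":-1},{"dp":[0,1.9,-4.4],"turn":[12.6,0,0],"jaw":-1},{"dp":[0,1.9,-4.4],"turn":[12.6,0,0],"jaw":-1},{"dp":[0,1.9,-4.4],"turn":[12.6,0,0],"jaw":-1},{"dp":[0,1.9,-4.4],"turn":[12.6,0,0],"jaw":-1},{"dp":[0,1.9,-4.4],"turn":[12.6,0,0],"jaw":-1},{"dp":[0,1.9,-4.4],"turn":[12.6,0,0],"jaw":-1}]'

```text
time_s: 2.3
ee_pos: [0.4989, 0.0761, 0.2316]
eef_rot: [74.0, 90.0, 4.9]
force: [0.1, -0.2, -0.5]
opening: 0.0854
```

Emit:
arm_command --targets '[{"dp":[0,0,0],"turn":[1.17,0,0],"jaw":-1},{"dp":[0,0,0],"turn":[1.17,0,0],"jaw":-1},{"dp":[0,0,0],"turn":[1.17,0,0],"jaw":-1}]'

```text
time_s: 2.6
ee_pos: [0.4989, 0.0761, 0.2317]
eef_rot: [80.2, 89.9, 4.3]
force: [-0.9, -0.6, -0.9]
opening: 0.0857
```

```bash
python3 - <<'E'
from h import *
from scipy.spatial.transform import Rotation as Ro
st=arm.get_state(); print(st["time_s"],st["ee_pos"].round(4) if hasattr(st["ee_pos"],"round") else st["ee_pos"],st["eef_rot"])
print(Ro.from_euler("xyz",st["eef_rot"],degrees=True).as_matrix().round(3))
s=snap("wrist"); save(s,"w1")
for n,z in [("mould",0),("plate",.045),("pin_left",.04),("pin_right",.04),("hole_left",.05),("hole_right",.05)]:
    for d in arm.mark_of(n,"wrist")[:2]: print(n,np.round(d["at"],1),round(d["conf"],2),onplane(s,d["at"],z).round(4))
E
```

```text
2.6 [0.4989 0.0761 0.2317] [80.21236315 89.94609286  4.27571156]
[[ 0.001  0.97   0.243]
 [ 0.     0.243 -0.97 ]
 [-1.     0.001  0.   ]]
plate [136.9 280.4] 0.7 [0.5454 0.0961 0.045 ]
hole_right [104.3 353.9] 0.89 [0.5911 0.0368 0.05  ]
```

View pics/w1.png

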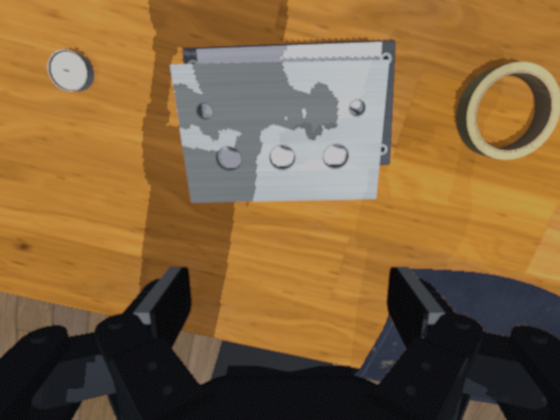

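Clear view from above: plate corners near (172,65), (392,55), (378,199), (190,203); foot far-right corner (395,40), its screws (386,58), (382,149); holes (205,111), (357,107). I'll zoom in to refine these points.

```bash
python3 - <<'E'
import cv2,numpy as np
im=cv2.imread("pics/w1.png")
a=lambda r,c,h,w:cv2.resize(im[r:r+h,c:c+w],None,fx=4,fy=4,interpolation=cv2.INTER_CUBIC)
cv2.imwrite("pics/z1.png",np.hstack([a(30,160,145,95),a(30,315,145,95)]))
E
```

```text
(no output)
```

View pics/z1.png

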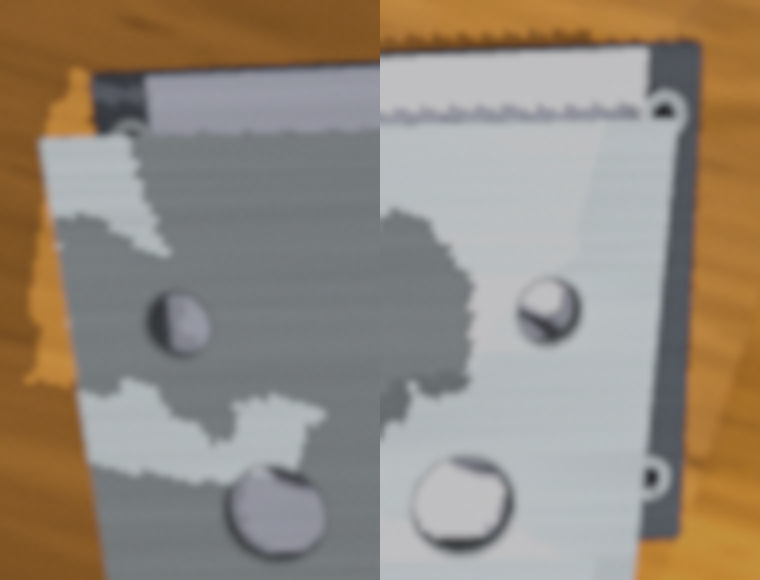

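```bash
cat > fit.py <<'E'
from h import *
from scipy.optimize import least_squares
from scipy.spatial.transform import Rotation as Ro
def fit(s,mp,pp,mp0=(.57,.093,.245),sd=1.0,flat=False):
    "mp,pp: list of (xyz mm local, (col,row)); returns mould xyyaw, plate pose in mould frame"
    X=lambda l:np.array([q[0] for q in l],float)/1000; U=lambda l:np.array([q[1] for q in l],float)
    def poses(v):
        M=Ro.from_euler("z",v[2]); m=np.array([v[0],v[1],0])
        P=M*Ro.from_euler("ZYX",[v[5],v[7],v[8]]); p=m+M.apply([v[3],v[4],v[6]]); return M,m,P,p
    def res(v):
        M,m,P,p=poses(v); r=[]
        if mp: r.append((proj(s,m+M.apply(X(mp)))-U(mp)).ravel())
        r.append((proj(s,p+P.apply(X(pp)))-U(pp)).ravel())
        t=[0,0] if flat else [-.15,0]
        r.append([(v[7]-t[0])/.01,(v[8]-t[1])/.01,(v[6]-.04-(v[3]+.055)*-t[0]*1.0)/.0015])
        if not mp: r.append((np.array(v[:3])-mp0)/1e-5)
        return np.concatenate(r)
    o=least_squares(res,[*mp0,-.026,0,0,.045,-.15,0]); return o.x,o.fun
E
cat > f1.py <<'E'
from fit import *
s=snap("wrist")
mp=[((63,108,8),(183.2,48)),((55,85,40),(196.2,49)),((55,-85,40),(382.5,41.5)),((63,-108,8),(395,40.5)),((-63,-108,8),(390,164.3))]
pp=[((65,95,8),(170,64.3)),((65,-95,8),(389.2,59.2)),((-65,-95,8),(378,199)),((-65,95,8),(189.7,203)),((25,70,8),(205,110.8)),((25,-70,8),(357,107.8)),((-20,50,8),(229.3,157.5)),((-20,-50,8),(335.5,155.8))]
v,r=fit(s,mp,pp); print(v.round(4)); print(r.round(1))
pr=np.array([[25,70,0],[25,-70,0]])/1000
H=np.array([v[3],v[4],v[6]])+Ro.from_euler("ZYX",[v[5],v[7],v[8]]).apply(pr); print("hole-pin mm",((H-pr)*1000).round(1))
E
python3 f1.py
```

```text
[ 5.737e-01  9.250e-02  2.773e-01 -2.450e-02  9.600e-03 -1.380e-02
  4.550e-02 -1.420e-01  2.000e-04]
[-1.9 -0.4  0.3  0.2 -0.6  0.7  1.6 -1.1  0.6  0.9 -0.1 -0.4  0.4 -0.4
 -1.4 -0.3  1.1 -0.5 -0.7  0.1  0.7 -0.3  1.3  1.1 -1.4  0.6  0.8  0.
  0.6]
hole-pin mm [[-23.7   9.3  49.1]
 [-25.7   9.3  49. ]]
```

```bash
cat > mv.py <<'E'
from h import *
from scipy.spatial.transform import Rotation as Ro
M=(.5737,.0925,.2773)
Rm=Ro.from_euler("z",M[2]).as_matrix()
def st():
    s=arm.get_state(); R=Ro.from_euler("xyz",s["eef_rot"],degrees=True).as_matrix(); p=np.array(s["ee_pos"]); 
    q=Rm.T@(p-[M[0],M[1],0]); return s,R,p,q
def to(x,y,z,start=None):
    "dp units to mould-frame mm target"
    s,R,p,q=st(); g=np.array([M[0],M[1],0])+Rm@(np.array([x,y,z])/1000); 
    Rt=Rm@np.array([[0,1,0],[0,0,-1],[-1,0,0.]])
    return (R.T@(g-p)/.04).round(2),(Ro.from_matrix(R.T@Rt).as_rotvec(degrees=True)/6).round(2)
E
python3 -c "
from mv import *
s,R,p,q=st(); print(q.round(4)); print(to(-24.5,140,100)); print(to(-24.5,140,38))"
```

```text
[-0.0764  0.0047  0.2316]
(array([ 3.29,  1.18, -3.43]), array([-0.33,  0.  , -0.01]))
(array([ 4.84,  1.18, -3.43]), array([-0.33,  0.  , -0.01]))
```

Emit:
arm_command --targets '[{"dp":[0,1.18,-3.43],"turn":[-0.33,0,0],"jaw":1},{"dp":[0,1.18,-3.43],"turn":[-0.33,0,0],"jaw":1},{"dp":[0,1.18,-3.43],"turn":[-0.33,0,0],"jaw":1},{"dp":[1.5,1.18,-3.43],"turn":[-0.33,0,0],"jaw":1},{"dp":[3.0,1.18,-3.43],"turn":[-0.33,0,0],"jaw":1},{"dp":[3.0,1.18,-3.43],"turn":[-0.33,0,0],"jaw":1},{"dp":[3.0,1.18,-3.43],"turn":[-0.33,0,0],"jaw":1},{"dp":[3.0,1.18,-3.43],"turn":[-0.33,0,0],"jaw":1}]'

```text
time_s: 3.8
ee_pos: [0.5121, 0.2208, 0.1119]
eef_rot: [76.5, 90.0, 2.4]
force: [-1.1, -0.5, 1.2]
opening: 0.0002
```

```bash
python3 -c "
from mv import *
s,R,p,q=st(); print(q.round(4),s['force'],s['opening']); print(to(-24.5,140,38)); 
s=snap('side'); save(s,'s2',(130,330,180,400,3))"
```

```text
[-0.0242  0.1402  0.1119] [-1.09817894 -0.50435756  1.15787953] 0.00021759067255926502
(array([ 1.85, -0.01,  0.01]), array([ 0.  ,  0.  , -0.01]))
```

View pics/s2.png

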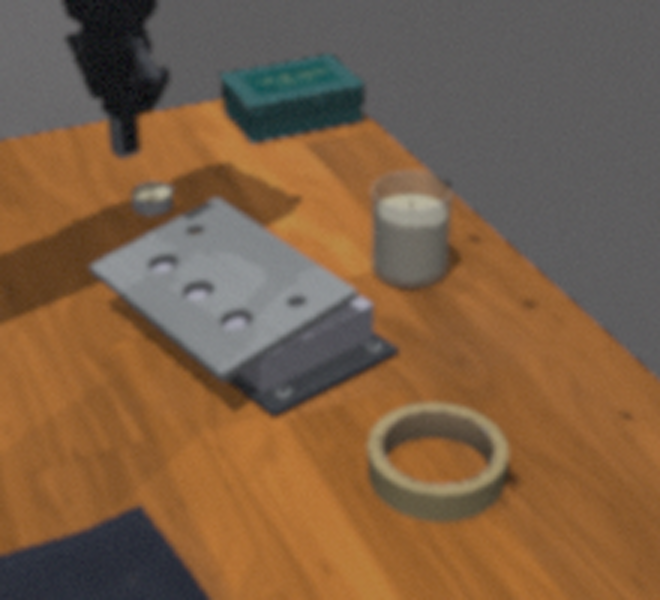

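The closed fingers are above and left of the plate at crop (123,150), clear of the tealight. I'll lower and approach.

Emit:
arm_command --targets '[{"dp":[1.85,0,0],"turn":[0,0,0],"jaw":1},{"dp":[1.85,0,0],"turn":[0,0,0],"jaw":1},{"dp":[1.85,0,0.3],"turn":[0,0,0],"jaw":1},{"dp":[1.85,0,0.4],"turn":[0,0,0],"jaw":1},{"dp":[1.85,0,0.4],"turn":[0,0,0],"jaw":1}]'

```text
time_s: 4.35
ee_pos: [0.5206, 0.2056, 0.0423]
eef_rot: [91.9, 89.5, 17.7]
force: [-0.3, 0.4, -0.5]
opening: -0.0004
```

Emit:
arm_command --targets '[{"dp":[0,0,0.05],"turn":[0,0,0],"jaw":1},{"dp":[0,0,0.1],"turn":[0,0,0],"jaw":1},{"dp":[0,0,0.1],"turn":[0,0,0],"jaw":1}]'

```text
time_s: 4.65
ee_pos: [0.5227, 0.2019, 0.0435]
eef_rot: [91.9, 89.4, 17.7]
force: [0.2, 0.0, -0.0]
opening: 0.0001
```

```bash
python3 -c "
from mv import *
s,R,p,q=st(); print(q.round(4),s['force']@Rm)
s=snap('wrist'); save(s,'w3')"
```

```text
[-0.0191  0.1191  0.0435] [ 0.1775538  -0.03297305 -0.00434239]
```

View pics/w3.png

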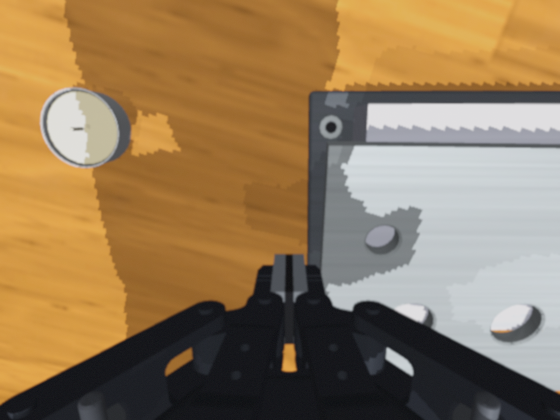

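Closed tips at columns 272–306, plate's left edge at about column 323, so a gap of about 8 mm remains. I'll continue slowly.

Emit:
arm_command --targets '[{"dp":[0.14,-0.13,0.05],"turn":[0,0,0],"jaw":1},{"dp":[0.14,-0.13,0.1],"turn":[0,0,0],"jaw":1},{"dp":[0.14,-0.13,0.15],"turn":[0,0,0],"jaw":1},{"dp":[0.14,-0.13,0.2],"turn":[0,0,0],"jaw":1},{"dp":[0.14,-0.13,0.25],"turn":[0,0,0],"jaw":1},{"dp":[0.14,-0.13,0.3],"turn":[0,0,0],"jaw":1},{"dp":[0.14,-0.13,0.3],"turn":[0,0,0],"jaw":1}]'

```text
time_s: 5.4
ee_pos: [0.5207, 0.1885, 0.0374]
eef_rot: [89.9, 89.4, 15.7]
force: [0.1, 0.6, -0.8]
opening: -0.0
```

```bash
cat > look.py <<'E'
from mv import *
import sys
s,R,p,q=st(); print(s["time_s"],q.round(4),(s['force']@Rm).round(1))
def loc(P): return (Rm.T@(P-[M[0],M[1],0])*1000).round(1)
for c in ["scene","side","wrist"]:
    s=snap(c)
    for n,z in [("plate",.0455),("hole_left",.052),("hole_right",.052)]:
        for d in arm.mark_of(n,c)[:1]: print(c,n,np.round(d["at"],0),round(d["conf"],2),loc(onplane(s,d["at"],z)))
save(s,sys.argv[1])
E
python3 look.py w4
```

```text
5.4 [-0.0247  0.1068  0.0374] [ 0.3  0.5 -0.8]
scene plate [226. 306.] 0.85 [-31.5  -1.4  45.5]
scene hole_right [199. 313.] 0.78 [ -7.2 -74.2  52. ]
side plate [226. 251.] 0.97 [-32.    3.2  45.5]
side hole_left [206. 246.] 0.62 [ 5.9 81.6 52. ]
side hole_right [237. 281.] 0.72 [-11.1 -84.2  52. ]
wrist plate [287. 524.] 0.83 [-29.7   0.9  45.5]
wrist hole_left [229. 387.] 0.84 [ 0.4 67.3 52. ]
```

View pics/w4.png

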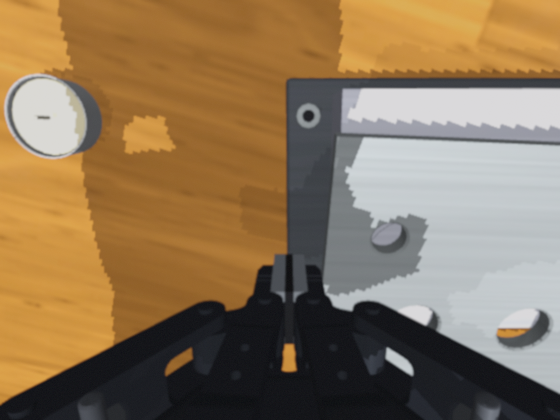

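The plate has moved right: far-left corner now (336,136), hole (388,236), foot corner (288,80). It may have twisted a little. I'll fit it.

```bash
cat > f2.py <<'E'
from fit import *
s=snap("wrist"); m0=(.5737,.0925,.2773)
P=lambda X:proj(s,np.array([m0[0],m0[1],0])+Ro.from_euler("z",m0[2]).apply(np.array(X)/1000)).round(1)
print("foot, block corner",P([[63,108,8],[55,85,40]]),"seen (288,80),(341,88)")
pp=[((65,95,8),(336,136)),((25,70,8),(388,236.5)),((-20,0,8),(523,328)),((65,0,8),(559.5,144.5))]
# far-edge point: x free -> use only row via near-equal guess
for pts in (pp[:3],):
  for mp in ([],):
    v,r=fit(s,mp,pts,m0); print(v.round(4),r.round(1))
    pr=np.array([[25,70,0],[25,-70,0]])/1000
    H=np.array([v[3],v[4],v[6]])+Ro.from_euler("ZYX",[v[5],v[7],v[8]]).apply(pr); print(((H-pr)*1000).round(1))
E
python3 f2.py
```

```text
foot, block corner [[287.1  77.3]
 [344.5  88.8]] seen (288,80),(341,88)
[ 0.5737  0.0925  0.2773 -0.0289 -0.002  -0.0373  0.0426 -0.1495 -0.004 ] [-0.2 -0.6  0.3  0.8 -0.  -0.1  0.  -0.4 -0.9  0.   0.   0. ]
[[-26.5  -3.   46. ]
 [-31.8  -2.9  46.6]]
```

Emit:
arm_command --targets '[{"dp":[0,0,-0.4],"turn":[0,0,0],"jaw":1},{"dp":[-1.2,0,-0.6],"turn":[0,0,0],"jaw":1},{"dp":[-2.4,-0.3,-0.3],"turn":[0,0,0],"jaw":1},{"dp":[-3.5,-0.8,0.6],"turn":[0,0,0],"jaw":-1},{"dp":[-4.5,-1.2,1.6],"turn":[0,0,0],"jaw":-1},{"dp":[-4.8,-1.3,2.6],"turn":[0,0,0],"jaw":-1},{"dp":[-4.8,-1.3,2.6],"turn":[0,0,0],"jaw":-1},{"dp":[-4.8,-1.3,2.6],"turn":[0,0,0],"jaw":-1}]'

```text
time_s: 6.85
ee_pos: [0.4978, 0.0736, 0.2302]
eef_rot: [91.0, 89.3, 16.7]
force: [0.0, 0.2, -1.2]
opening: 0.0722
```

```bash
python3 look.py w5; python3 - <<'E'
import cv2,numpy as np
im=cv2.imread("pics/w5.png")
cv2.imwrite("pics/z5.png",cv2.resize(im[30:230,160:420],(780,600),interpolation=cv2.INTER_CUBIC))
E
```

```text
6.85 [-0.0782  0.0026  0.2302] [ 0.1  0.2 -1.2]
scene plate [226. 308.] 0.62 [-34.2  -3.7  45.5]
scene hole_left [240. 277.] 0.72 [-0.8 70.9 52. ]
scene hole_right [201. 311.] 0.77 [ -6.5 -67.3  52. ]
side plate [227. 255.] 0.87 [-26.5  -5.9  45.5]
side hole_left [210. 244.] 0.86 [-8.9 65.8 52. ]
side hole_right [234. 282.] 0.76 [ -2.4 -78.   52. ]
wrist plate [140. 295.] 0.8 [-30.4  -1.3  45.5]
wrist hole_left [107. 224.] 0.91 [-0.5 63.6 52. ]
wrist hole_right [112. 372.] 0.65 [ -5.1 -71.9  52. ]
```

View pics/z5.png

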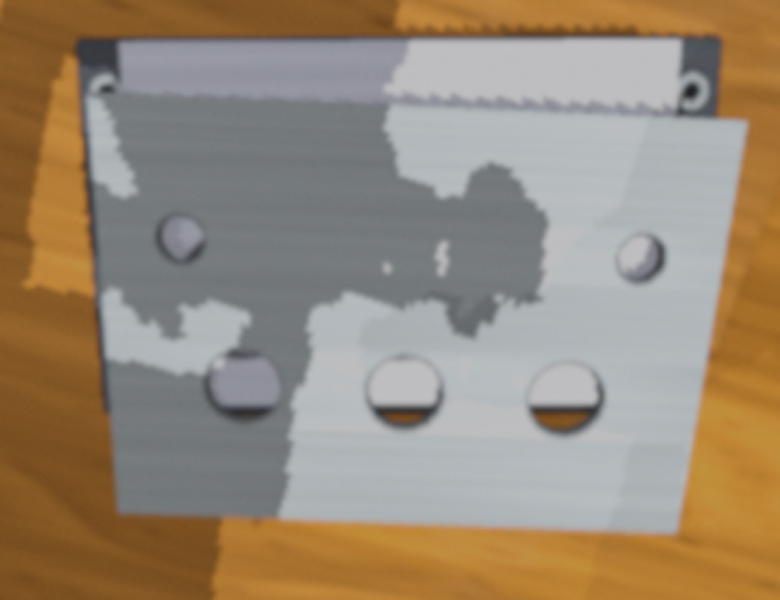

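The plate is now slightly too far right and twisted clockwise. Corners in the crop: (91,95), (748,119), (678,533), (117,513); holes (181,239), (641,258).

```bash
cat > f3.py <<'E'
from fit import *
s=snap("wrist"); q=lambda u,v:(160+u/3,30+v/3)
mp=[((63,108,8),q(78,39)),((55,85,40),q(119,41)),((55,-85,40),q(683,38)),((63,-108,8),q(720,38))]
pp=[((65,95,8),q(91,95)),((65,-95,8),q(748,119)),((-65,-95,8),q(678,533)),((-65,95,8),q(117,513)),((25,70,8),q(181,239)),((25,-70,8),q(641,258)),((-20,50,8),q(243,385)),((-20,0,8),q(405,391)),((-20,-50,8),q(566,396))]
for m in (mp,[]):
    v,r=fit(s,m,pp,(.5737,.0925,.2773)); print(v.round(4)); print(r.round(1))
    pr=np.array([[25,70,0],[25,-70,0]])/1000
    H=np.array([v[3],v[4],v[6]])+Ro.from_euler("ZYX",[v[5],v[7],v[8]]).apply(pr); print("hole-pin mm",((H-pr)*1000).round(1))
E
python3 f3.py; python3 -c "
from mv import *
print(to(-140,-3,120),to(-140,-3,30))"
```

```text
[ 0.5745  0.0919  0.2788 -0.0292 -0.0023 -0.0407  0.0444 -0.1453 -0.001 ]
[-1.2 -0.5  0.5  0.5 -0.7  0.9  1.5 -0.9 -1.  -1.1 -0.3 -0.1 -0.1 -0.2
  0.8 -0.5  0.   0.1  0.3 -0.2  2.2  0.6  0.1  0.6 -1.9  0.9  0.5 -0.1
  0.4]
hole-pin mm [[-26.6  -3.4  48. ]
 [-32.3  -3.3  48.1]]
[ 0.5737  0.0925  0.2773 -0.0286 -0.0032 -0.0391  0.0444 -0.1453 -0.001 ]
[-1.  -1.1 -0.3 -0.1 -0.  -0.2  0.8 -0.5  0.   0.1  0.3 -0.2  2.2  0.6
  0.1  0.6 -1.9  0.9  0.5 -0.1  0.3 -0.  -0.  -0. ]
hole-pin mm [[-26.1  -4.2  48. ]
 [-31.6  -4.1  48.1]]
(array([ 2.7 , -1.56,  0.17]), array([-0.01, -0.  , -0.09])) (array([ 4.95, -1.58,  0.17]), array([-0.01, -0.  , -0.09]))
```

```bash
python3 -c "
from mv import *
print(to(10,-135,130),to(10,-135,43),to(10,-116,43))"
```

```text
(array([2.49, 2.2 , 3.46]), array([-0.01, -0.  , -0.09])) (array([4.66, 2.18, 3.46]), array([-0.01, -0.  , -0.09])) (array([4.66, 2.18, 2.99]), array([-0.01, -0.  , -0.09]))
```

Emit:
arm_command --targets '[{"dp":[0.0,1.0,1.5],"turn":[0,0,0],"jaw":1},{"dp":[1.0,2.2,3.0],"turn":[0,0,0],"jaw":1},{"dp":[2.0,2.2,3.46],"turn":[0,0,0],"jaw":1},{"dp":[2.5,2.2,3.46],"turn":[0,0,0],"jaw":1},{"dp":[2.5,2.2,3.46],"turn":[0,0,0],"jaw":1},{"dp":[3.6,2.2,3.46],"turn":[0,0,0],"jaw":1},{"dp":[4.6,2.2,3.46],"turn":[0,0,0],"jaw":1},{"dp":[4.66,2.18,3.46],"turn":[0,0,0],"jaw":1}]'

```text
time_s: 8.3
ee_pos: [0.6151, -0.0336, 0.0379]
eef_rot: [-171.7, 89.7, 114.1]
force: [-1.4, 0.2, -1.4]
opening: 0.0005
```

```bash
python3 -c "
from mv import *
s,R,p,q=st(); print(s['time_s'],q.round(4),s['force'],s['opening'])
print(to(10,-116,43),to(10,-109.5,43))"
```

```text
8.3 [ 0.0053 -0.1326  0.0379] [-1.41181444  0.17092885 -1.43993099] 0.0005204444930360788
(array([-0.13,  0.12, -0.42]), array([-0.01, -0.05,  0.01])) (array([-0.13,  0.12, -0.58]), array([-0.01, -0.05,  0.01]))
```

Emit:
arm_command --targets '[{"dp":[-0.13,0.12,-0.2],"turn":[0,0,0],"jaw":1},{"dp":[-0.13,0.12,-0.4],"turn":[0,0,0],"jaw":1},{"dp":[-0.13,0.12,-0.45],"turn":[0,0,0],"jaw":1},{"dp":[-0.13,0.12,-0.5],"turn":[0,0,0],"jaw":1},{"dp":[-0.13,0.12,-0.54],"turn":[0,0,0],"jaw":1},{"dp":[-0.13,0.12,-0.58],"turn":[0,0,0],"jaw":1},{"dp":[-0.13,0.12,-0.58],"turn":[0,0,0],"jaw":1}]'

```text
time_s: 9.0
ee_pos: [0.6137, -0.01, 0.0437]
eef_rot: [178.0, 89.7, 103.8]
force: [0.4, -0.4, 0.4]
opening: -0.0002
```

```bash
python3 look.py w6; python3 -c "
from mv import *
print(to(10,-109.5,43),to(10,-130,43), to(10,-130,130),to(-78,3,230))"
```

```text
9.0 [ 0.0104 -0.1096  0.0437] [ 0.3 -0.5  0.4]
scene plate [227. 302.] 0.97 [-25.1   6.1  45.5]
scene hole_left [238. 276.] 0.97 [ 2.9 66.5 52. ]
scene hole_right [198. 311.] 0.73 [ -2.7 -73.   52. ]
side hole_left [209. 243.] 0.55 [-8. 72. 52.]
side hole_right [235. 283.] 0.82 [ -3.7 -80.6  52. ]
wrist plate [343.  70.] 0.77 [-29.5   0.3  45.5]
wrist hole_right [305. 205.] 0.93 [ -3.5 -71.1  52. ]
(array([ 0., -0., -0.]), array([-0.01, -0.04,  0.01])) (array([-0.  ,  0.  ,  0.51]), array([-0.01, -0.04,  0.01])) (array([-2.18, -0.  ,  0.5 ]), array([-0.01, -0.04,  0.01])) (array([-4.66, -2.21, -2.83]), array([-0.01, -0.04,  0.01]))
```

Emit:
arm_command --targets '[{"dp":[0,0,0.4],"turn":[0,0,0],"jaw":1},{"dp":[-1.2,0,0.5],"turn":[0,0,0],"jaw":1},{"dp":[-2.4,0,0.2],"turn":[0,0,0],"jaw":1},{"dp":[-3.3,-0.7,-0.4],"turn":[0,0,0],"jaw":-1},{"dp":[-4.2,-1.4,-1.2],"turn":[0,0,0],"jaw":-1},{"dp":[-4.66,-2.2,-2.0],"turn":[0,0,0],"jaw":-1},{"dp":[-4.66,-2.2,-2.83],"turn":[0,0,0],"jaw":-1},{"dp":[-4.66,-2.2,-2.83],"turn":[0,0,0],"jaw":-1}]'

```text
time_s: 10.4
ee_pos: [0.4972, 0.0763, 0.2319]
eef_rot: [159.4, 89.6, 85.4]
force: [0.7, -0.3, -0.4]
opening: 0.0724
```

```bash
python3 look.py w7; python3 - <<'E'
import cv2,numpy as np
im=cv2.imread("pics/w7.png")
cv2.imwrite("pics/z7.png",cv2.resize(im[30:230,160:420],(780,600),interpolation=cv2.INTER_CUBIC))
E
```

```text
10.4 [-0.078   0.0053  0.2319] [ 0.6 -0.4 -0.4]
scene plate [225. 306.] 0.72 [-29.   -2.2  45.5]
scene hole_left [240. 279.] 0.61 [-4.4 68.1 52. ]
scene hole_right [200. 311.] 0.81 [ -5.4 -69.6  52. ]
side plate [228. 252.] 0.62 [-35.1  -2.5  45.5]
side hole_left [211. 244.] 0.65 [-10.9  63.7  52. ]
side hole_right [237. 280.] 0.82 [-14.  -82.3  52. ]
wrist hole_left [111. 216.] 0.78 [-4.2 69.5 52. ]
wrist hole_right [110. 366.] 0.56 [ -3.7 -68.6  52. ]
```

View pics/z7.png

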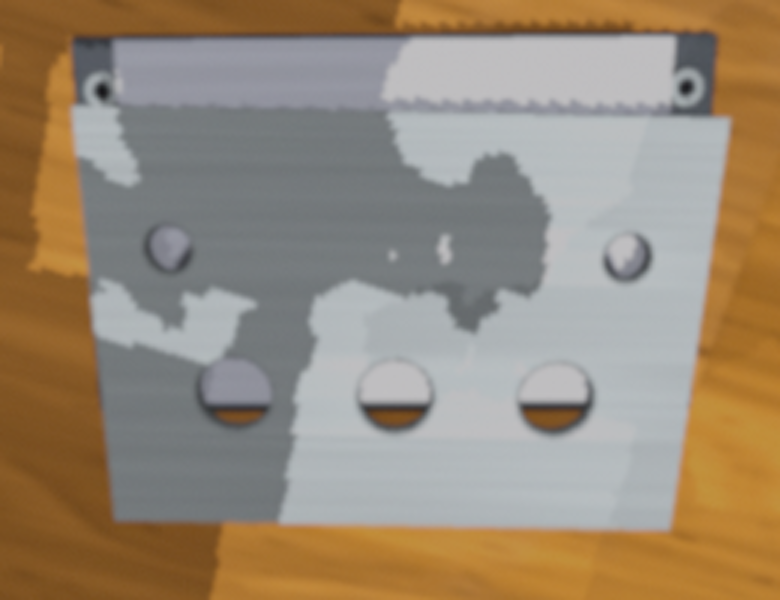

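Now well aligned: corners (73,107), (730,118), (670,530), (114,521); holes (169,248), (628,257). The block is centred under the plate.

```bash
sed -i 's/^mp=.*/mp=[((63,108,8),q(73,37)),((55,85,40),q(114,40)),((55,-85,40),q(677,36)),((63,-108,8),q(717,36))]/; s/^pp=.*/pp=[((65,95,8),q(73,107)),((65,-95,8),q(730,118)),((-65,-95,8),q(670,530)),((-65,95,8),q(114,521)),((25,70,8),q(169,248)),((25,-70,8),q(628,257)),((-20,50,8),q(235,394)),((-20,0,8),q(396,395)),((-20,-50,8),q(556,397))]/' f3.py; python3 f3.py;  python3 -c "
from mv import *
print(to(-140,0,120),to(-140,0,30))"
```

```text
[ 5.734e-01  9.300e-02  2.778e-01 -3.070e-02 -5.000e-04 -1.960e-02
  4.410e-02 -1.464e-01  1.600e-03]
[-1.1 -0.5  0.3  0.5 -0.4  1.1  1.2 -1.  -0.4 -0.7  0.2 -0.5  0.2 -0.3
  0.3 -0.4 -0.1  0.4  0.   0.1  1.9 -0.  -0.2  0.5 -1.9  0.8  0.4  0.2
  0.3]
hole-pin mm [[-29.6  -1.   47.9]
 [-32.3  -1.   47.6]]
[ 0.5737  0.0925  0.2773 -0.0308  0.     -0.0191  0.0441 -0.1464  0.0016]
[-0.4 -0.7  0.2 -0.5  0.2 -0.3  0.3 -0.4 -0.1  0.4  0.   0.1  1.9 -0.
 -0.2  0.5 -1.9  0.8  0.4  0.2  0.3 -0.  -0.   0. ]
hole-pin mm [[-29.8  -0.5  47.9]
 [-32.4  -0.4  47.6]]
(array([ 2.75, -1.55,  0.08]), array([-0.02, -0.05,  0.01])) (array([ 5.  , -1.55,  0.09]), array([-0.02, -0.05,  0.01]))
```

Emit:
arm_command --targets '[{"dp":[1.0,-1.2,0.08],"turn":[0,0,0],"jaw":-1},{"dp":[2.0,-1.4,0.08],"turn":[0,0,0],"jaw":-1},{"dp":[3.0,-1.4,0.08],"turn":[0,0,0],"jaw":-1},{"dp":[4.0,-1.4,0.08],"turn":[0,0,0],"jaw":-1},{"dp":[5.0,-1.4,0.08],"turn":[0,0,0],"jaw":-1},{"dp":[5.35,-1.4,0.08],"turn":[0,0,0],"jaw":-1},{"dp":[5.4,-1.4,0.08],"turn":[0,0,0],"jaw":-1}]'

```text
time_s: 11.75
ee_pos: [0.442, 0.0561, 0.0114]
eef_rot: [-130.3, 89.5, 155.5]
force: [-0.0, 0.0, 1.3]
opening: 0.0855
```

```bash
python3 -c "
from mv import *
s,R,p,q=st(); print(s['time_s'],q.round(4),s['force'],s['opening'])
print(to(-105,0,15),to(-84,0,15),to(-76,0,15))"
```

```text
11.75 [-0.1366  0.0011  0.0114] [-0.03819943  0.02784693  1.28580443] 0.0854551593949415
(array([-0.1 ,  0.79,  0.03]), array([-0.02, -0.06,  0.07])) (array([-0.1 ,  1.31,  0.02]), array([-0.02, -0.06,  0.07])) (array([-0.1 ,  1.51,  0.02]), array([-0.02, -0.06,  0.07]))
```

Emit:
arm_command --targets '[{"dp":[-0.1,0.4,0.02],"turn":[0,0,0],"jaw":-1},{"dp":[-0.1,0.7,0.02],"turn":[0,0,0],"jaw":-1},{"dp":[-0.1,0.8,0.02],"turn":[0,0,0],"jaw":-1},{"dp":[-0.1,0.9,0.02],"turn":[0,0,0],"jaw":-1},{"dp":[-0.1,1.0,0.02],"turn":[0,0,0],"jaw":-1},{"dp":[-0.1,1.08,0.02],"turn":[0,0,0],"jaw":-1},{"dp":[-0.1,1.16,0.02],"turn":[0,0,0],"jaw":-1},{"dp":[-0.1,1.16,0.02],"turn":[0,0,0],"jaw":-1}]'

```text
time_s: 12.55
ee_pos: [0.4875, 0.0681, 0.0151]
eef_rot: [-134.0, 89.5, 151.8]
force: [-2.6, 0.2, 1.6]
opening: 0.0855
```

```bash
python3 look.py w8
```

```text
12.55 [-0.0896  0.0002  0.0151] [-2.5  0.9  1.6]
scene plate [225. 297.] 0.97 [-13.1   6.   45.5]
scene hole_left [235. 270.] 0.87 [17.8 65.8 52. ]
scene hole_right [199. 308.] 0.91 [  2.3 -67.8  52. ]
side plate [223. 257.] 0.82 [-13.7   3.8  45.5]
side hole_left [206. 249.] 0.88 [10.4 73.3 52. ]
side hole_right [233. 285.] 0.85 [  4.6 -78.7  52. ]
wrist plate [ 96. 283.] 0.71 [-14.1   1.8  45.5]
wrist hole_left [ 8. 44.] 0.89 [ 9.7 69.  52. ]
wrist hole_right [  1. 531.] 0.89 [ 10.9 -67.9  52. ]
```

View pics/w8.png

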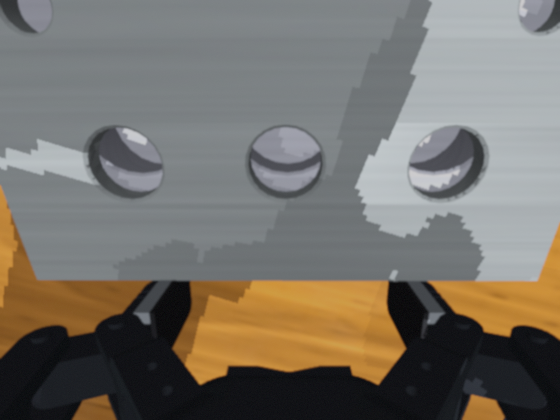

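Both fingers bear evenly on the near edge (row 280) and the plate is square, about 14 mm short. I'll push on slowly.

Emit:
arm_command --targets '[{"dp":[0,0.06,0],"turn":[0,0,0],"jaw":-1},{"dp":[0,0.12,0],"turn":[0,0,0],"jaw":-1},{"dp":[0,0.18,0],"turn":[0,0,0],"jaw":-1},{"dp":[0,0.22,0],"turn":[0,0,0],"jaw":-1},{"dp":[0,0.26,0],"turn":[0,0,0],"jaw":-1},{"dp":[0,0.29,0],"turn":[0,0,0],"jaw":-1},{"dp":[0,0.32,0],"turn":[0,0,0],"jaw":-1},{"dp":[0,0.32,0],"turn":[0,0,0],"jaw":-1}]'

```text
time_s: 13.95
ee_pos: [0.5007, 0.0717, 0.0154]
eef_rot: [-140.7, 89.6, 145.0]
force: [0.1, 0.4, 0.3]
opening: 0.0855
```

```bash
python3 look.py w9; python3 -c "
from h import *
s=snap('side'); save(s,'s9',(170,290,190,350,5))"
```

```text
13.95 [-0.0759 -0.      0.0154] [0.2 0.3 0.3]
scene plate [224. 292.] 0.95 [-2.8 11.1 45.5]
scene hole_left [239. 264.] 0.81 [23.2 81.5 52. ]
scene hole_right [198. 298.] 0.55 [ 22.1 -58.1  52. ]
side plate [225. 262.] 0.88 [-9.6 -9.3 45.5]
side hole_left [206. 255.] 0.61 [22.9 62.  52. ]
side hole_right [231. 288.] 0.6 [ 15.8 -77.4  52. ]
wrist hole_left [10. 65.] 0.91 [21.7 62.9 52. ]
wrist hole_right [  4. 510.] 0.73 [ 22.9 -62.2  52. ]
```

View pics/s9.png

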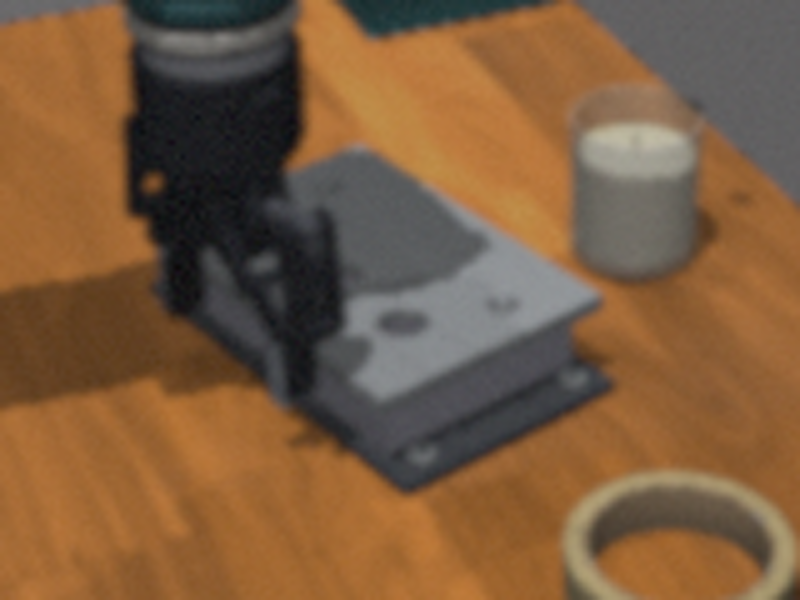

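The plate has dropped: it looks level, with the pin showing in the right hole at (500,303). I'll back off and check from above.

Emit:
arm_command --targets '[{"dp":[0,-0.6,0],"turn":[0,0,0],"jaw":-1},{"dp":[0,-1.2,0],"turn":[0,0,0],"jaw":-1},{"dp":[-1.2,-1.2,0],"turn":[0,0,0],"jaw":-1},{"dp":[-2.4,-1.2,0],"turn":[0,0,0],"jaw":-1},{"dp":[-3.6,-0.6,0],"turn":[0,0,0],"jaw":-1},{"dp":[-4.6,0,0],"turn":[0,0,0],"jaw":-1},{"dp":[-5.4,0,0],"turn":[0,0,0],"jaw":-1},{"dp":[-5.4,0,0],"turn":[0,0,0],"jaw":-1}]'

```text
time_s: 15.4
ee_pos: [0.5056, 0.0711, 0.2376]
eef_rot: [125.9, 89.6, 51.7]
force: [-0.2, 0.3, 0.3]
opening: 0.0857
```

```bash
python3 look.py w10; python3 - <<'E'
import cv2,numpy as np
im=cv2.imread("pics/w10.png")
cv2.imwrite("pics/z10.png",cv2.resize(im[30:230,160:420],(780,600),interpolation=cv2.INTER_CUBIC))
E
```

```text
15.4 [-0.0714 -0.0019  0.2376] [-0.1  0.3  0.3]
scene plate [222. 296.] 0.58 [-7.3  1.3 45.5]
scene hole_left [239. 266.] 0.78 [21.3 79.4 52. ]
scene hole_right [200. 299.] 0.57 [ 18.7 -55.8  52. ]
side plate [223. 262.] 0.67 [-2.8 -2.5 45.5]
side hole_left [209. 256.] 0.62 [17.3 52.5 52. ]
side hole_right [233. 291.] 0.84 [ 15.8 -85.9  52. ]
wrist plate [107. 287.] 0.92 [-1.2  1.5 45.5]
wrist hole_right [ 75. 364.] 0.6 [ 25.9 -67.5  52. ]
```

View pics/z10.png

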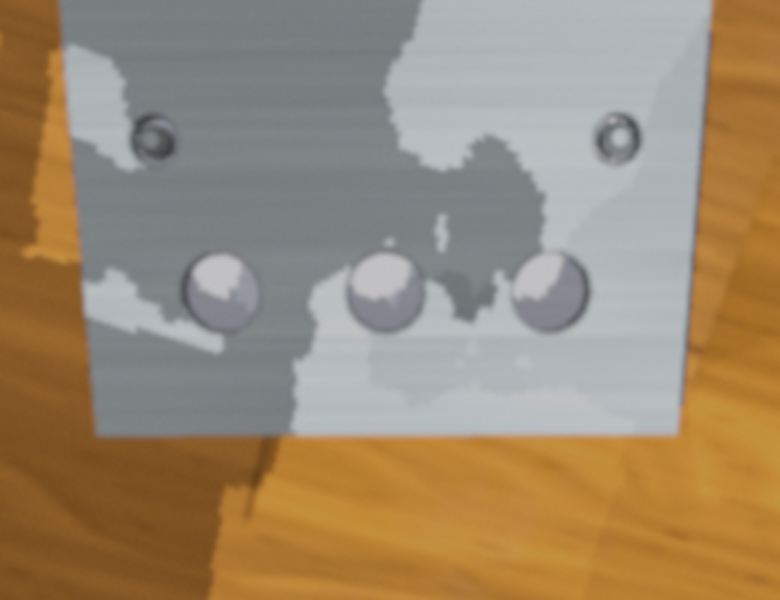

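Both pins stand inside their holes, at (155,138) and (618,138). A fit will check flatness.

```bash
python3 - <<'E'
from fit import *
s=snap("wrist"); q=lambda u,v:(160+u/3,30+v/3); m0=(.5737,.0925,.2773)
pp=[((25,70,8),q(155,139)),((25,-70,8),q(617,138)),((-20,50,8),q(222,291)),((-20,0,8),q(386,291)),((-20,-50,8),q(550,291)),((-65,95,8),q(96,436)),((-65,-95,8),q(679,436))]
X=np.array([p[0] for p in pp])/1000.; U=np.array([p[1] for p in pp])
k,d=K(s); ok,rv,tv=cv2.solvePnP(X,U,k,d)
R=s["R"].T@cv2.Rodrigues(rv)[0]; t=s["R"].T@(tv.ravel()-s["t"]); print("PnP: z-axis",R[:,2].round(3),"origin",t.round(4),"yaw",np.arctan2(R[1,0],R[0,0]).round(4))
v,r=fit(s,[],pp,m0,flat=True); print(v[3:].round(4),r.round(1))
for n,z in [("jar",0),("tape",0),("tealight",0)]:
    for c in ("scene","side"):
        if c!="x": s=snap(c)
        for e in arm.mark_of(n,c)[:1]: print(n,c,onplane(s,e["at"],z).round(3))
st=arm.get_state(); print(st["time_s"],st["force"])
E
```

```text
PnP: z-axis [0.027 0.014 1.   ] origin [0.5753 0.0929 0.0425] yaw 0.2769
[ 0.0018 -0.0001 -0.0004  0.0416  0.0037 -0.0007] [-0.2  0.1  0.4  0.   1.7  0.4  0.   0.3 -1.5  0.2  0.  -0.6 -0.4 -0.7
  0.4 -0.1  1.   0.  -0.  -0. ]
jar scene [0.73 0.11 0.  ]
jar side [0.721 0.098 0.   ]
tape scene [ 0.627 -0.129  0.   ]
tape side [ 0.626 -0.119  0.   ]
tealight scene [0.556 0.326 0.   ]
tealight side [0.552 0.316 0.   ]
16.65 [-0.3904159  -0.19920868  0.63079483]
```

The fit puts the plate home, but its height reading (41.6 mm) is close to the limit and the cameras are only good to 2 mm. A light fingertip touch on the far side of the plate top will check the height and seat it if it is hanging on a pin taper.

```bash
python3 -c "
from mv import *
s,R,p,q=st(); print(q.round(4)); print(to(40,0,90),to(40,0,56))"
```

```text
[-0.0756 -0.0012  0.2311]
(array([ 3.51,  2.91, -0.01]), array([-0.02, -0.06,  0.06])) (array([ 4.36,  2.92, -0.01]), array([-0.02, -0.06,  0.06]))
```

Emit:
arm_command --targets '[{"dp":[0,1.2,0],"turn":[0,0,0],"jaw":1},{"dp":[0.5,2.4,0],"turn":[0,0,0],"jaw":1},{"dp":[1.5,2.9,0],"turn":[0,0,0],"jaw":1},{"dp":[2.6,2.92,0],"turn":[0,0,0],"jaw":1},{"dp":[3.4,2.92,0],"turn":[0,0,0],"jaw":1},{"dp":[3.9,2.92,0],"turn":[0,0,0],"jaw":1},{"dp":[4.2,2.92,0],"turn":[0,0,0],"jaw":1},{"dp":[4.2,2.92,0],"turn":[0,0,0],"jaw":1}]'

```text
time_s: 17.45
ee_pos: [0.6109, 0.1029, 0.0604]
eef_rot: [-122.5, 89.3, 163.3]
force: [-1.2, -0.2, -0.4]
opening: -0.0001
```

```bash
python3 -c "
from mv import *
s,R,p,q=st(); print(q.round(4),s['force'],s['opening']); print(to(40,0,52),to(40,0,50),to(40,0,48))"
```

```text
[ 0.0386 -0.0002  0.0604] [-1.24663291 -0.24048335 -0.41308504] -0.00012054764263325115
(array([ 0.21,  0.04, -0.  ]), array([-0.02, -0.06,  0.1 ])) (array([ 0.26,  0.04, -0.  ]), array([-0.02, -0.06,  0.1 ])) (array([ 0.31,  0.04, -0.  ]), array([-0.02, -0.06,  0.1 ]))
```

Emit:
arm_command --targets '[{"dp":[0.1,0,0],"turn":[0,0,0],"jaw":1},{"dp":[0.2,0,0],"turn":[0,0,0],"jaw":1},{"dp":[0.25,0,0],"turn":[0,0,0],"jaw":1},{"dp":[0.25,0,0],"turn":[0,0,0],"jaw":1}]'

```text
time_s: 17.85
ee_pos: [0.6111, 0.103, 0.0509]
eef_rot: [-124.6, 89.4, 161.2]
force: [-0.4, 0.3, -0.1]
opening: -0.0001
```

Emit:
arm_command --targets '[{"dp":[0.03,0,0],"turn":[0,0,0],"jaw":1},{"dp":[0.03,0,0],"turn":[0,0,0],"jaw":1}]'

```text
time_s: 18.05
ee_pos: [0.6113, 0.103, 0.0501]
eef_rot: [-126.2, 89.4, 159.6]
force: [0.1, -0.3, -0.7]
opening: 0.0
```

Emit:
arm_command --targets '[{"dp":[0.03,0,0],"turn":[0,0,0],"jaw":1},{"dp":[0.03,0,0],"turn":[0,0,0],"jaw":1}]'

```text
time_s: 18.25
ee_pos: [0.6113, 0.103, 0.0489]
eef_rot: [-126.2, 89.4, 159.6]
force: [0.1, -0.2, 0.1]
opening: 0.0
```

There is no contact with the tip at 48.9 mm, so the plate's top on the far side is below that (48 mm when seated). It is home, so I'll lift away.

Emit:
arm_command --targets '[{"dp":[-1.0,0,0],"turn":[0,0,0],"jaw":1},{"dp":[-2.2,0,0],"turn":[0,0,0],"jaw":1},{"dp":[-3.4,0,0],"turn":[0,0,0],"jaw":1},{"dp":[-4.4,-1.5,0],"turn":[0,0,0],"jaw":1},{"dp":[-4.6,-2.8,0],"turn":[0,0,0],"jaw":1},{"dp":[-4.6,-2.8,0],"turn":[0,0,0],"jaw":1},{"dp":[-4.6,-2.8,0],"turn":[0,0,0],"jaw":1}]'

```text
time_s: 18.95
ee_pos: [0.5037, 0.0714, 0.2355]
eef_rot: [-132.3, 89.5, 153.4]
force: [-0.2, 0.3, 0.2]
opening: -0.0004
```

```bash
python3 look.py w11 | grep -E "^[0-9]|wrist"; python3 -c "
from plant import arm
print(arm.close_job())"
```

```text
18.95 [-0.0731 -0.0012  0.2355] [-0.1  0.3  0.2]
wrist plate [115. 288.] 0.73 [-2.8  1.  45.5]
wrist hole_left [ 84. 215.] 0.62 [24.4 66.8 52. ]
wrist hole_right [ 79. 362.] 0.98 [ 28.4 -66.6  52. ]
the job is handed in; nothing more can be done
None
```

The plate is home on both pins as far as my checks show, and I handed the job in at about 19 s of the 48 s allowed. The hand-in gives no verdict.

**What I did:** I nudged the plate right from its left side, which overshot by 2–3 mm and twisted it. A small push from the right side corrected most of that. I then pushed its near edge forward with both open fingers until it dropped.

**Checks that passed:**
- **Pins:** the view from above shows both pins inside their holes. The fit puts the plate about 2 mm from home in x, 0 mm in y, with 0.000 rad of twist.
- **Height:** a fingertip lowered to 48.9 mm over the far part of the plate met nothing, so its underside there is at most about 41 mm, against a limit of 42 mm.
- **Bystanders:** jar, tape and tealight read within about 1 cm of where they started. The tool force was about zero at the end.

**Checks that disagreed:**
- **Tilt:** a fit without prior assumptions gave about 0.03 rad with the far side low, which the block makes impossible. I took it as pixel noise; the constrained fit gave 0.004 rad.
- **Plate height in the pictures:** the fits read 41.6 and 42.5 mm, within the 2 mm calibration error.
- **Network marks:** the scene and side marks for the holes were off by up to about 18 mm, so I did not rely on them.

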